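# Close the specimen chamber and hold the lamp boom at the index

### The job

The dish is loaded: first close the chamber's clear lid fully, then take the head of the telescoping lamp boom, squeeze in its blue lock button and draw the boom out over the chamber until its pointer stands at the red index on the scale, within half a 10 mm division. A spring pulls the boom back, so finish while holding it still there with the button squeezed. Leave the index, the dish and the other things on the bench where they are.

Things in the scene. Friction and masses are not known exactly. Their poses are not given: they have to be found in the camera images.
- station: fixed station on a 180 x 470 x 12 mm plate; origin on the bench, z up. The boom extends along its own -y, 140 mm up at x = 0; scale and lock button are on its +x side (away from the robot). Chamber 140 (x) x 120 (y) mm centred at x = 0, y = -130 mm, rim 55 mm up; sleeve 44 mm square, y = 110 to 255 mm, top 162 mm up. Only the boom head (to 220 mm) and the open lid stand higher.
- lid (a joint): hinge of the chamber's clear, white-framed lid (rad): 0 fully closed, grows as it opens, up to 1.3. Stiff hinge (about 0.16 N m friction): the lid stays where it is put, some 2 N at its edge moves it.
- lid_hinge (a point): on the lid's hinge line, mid-width: along the chamber's -y rim, parallel to the station's x, 55 mm above the bench. The closed lid reaches 120 mm from here to the station's +y (plus a blue tab 10 mm long, 40 mm wide); 140 mm wide, 8 mm thick, its underside in the plane of the hinge line.
- lid_edge (a point): middle of the lid's free edge (the edge opposite its hinge), on its upper (outer) face, 120 mm from the hinge line
- boom (a joint): extension of the telescoping lamp boom (m): 0 retracted and locked, grows towards the station's -y, stop at 0.15. A spring draws it back with 2.2 N at 0 to 4.3 N at 0.15, so it does not stay out by itself. The lock blocks it, after about 1 mm of play, unless the button is squeezed in; keep it squeezed while extending.
- grip (a point): centre of the part of the boom's white head to pinch: an upright block 25 (station x) x 50 (y) mm, its top 28 mm above this point (which is 192 mm above the bench). Pinch from above, one finger on its -x face, the other on the button on its +x face: 31 mm wide with the button out, 26 mm squeezed in. A lamp 48 mm across, up to 163 mm high, hangs 66 mm ahead (-y).
- button (a joint): blue lock button on the head's +x face, a pad 34 mm (y) x 40 mm (z) centred at the height of grip (m): 0 out (locked), 0.005 fully in. It must be in by 0.0035 or more to free the boom; takes 2 N to start and 6 N fully in, springs back when let go.
- pointer (a point): tip of the black pointer on the boom's +x side; moves with the boom over the scale (pale ledge with black ticks every 10 mm)
- index (a joint): position of the red index rider on the scale (m): it equals the value of boom at which the pointer stands exactly at the index. It is stiff on its ledge; not to be shifted.
- index_mark (a point): white line on top of the red index rider (12 x 12 x 20 mm); the pointer is at the index when both have the same station y
- dish: closed glass petri dish, 64 mm across, 18 mm tall, lying loaded in the chamber; stays there
- reagent_jar: brown glass jar, 44 mm across, 60 mm tall, white cap; stands near the station's far (+x) side, a bystander
- beaker: small glass beaker, 60 mm across, 70 mm tall, a bystander
- slide_box: green slide box, 100 x 80 x 34 mm, a bystander
- wash_bottle: white wash bottle, 64 mm across, 160 mm tall, red cap, a bystander
- spatula: lab spatula lying flat, 180 mm long, a bystander
- notebook: blue notebook 120 x 160 x 16 mm lying flat, a bystander

How it is judged (in metres and radians):
On the way, in this order (a step that is already met when the one before it is completed fails the run):
1. the lid is fully closed (value of joint lid below 0.05 rad), for 0.2 s.
2. with the lid closed, the lock button is squeezed in between the fingers (value of joint lid below 0.05 rad and value of joint button above 0.0033 m and contact force between the fingers and boom above 2 N), for 0.2 s.
At the end, for the whole second after the job is handed in: The lid is closed (joint below 0.05 rad), the button is squeezed in (more than 3.3 mm) with the fingers pressing on the boom's head or button with more than 2 N, and the boom stands still (under 10 mm/s) with its pointer within 5 mm of the red index along the scale (all of step 2 and y of pointer in the frame of index_mark between -0.005 and 0.005 m and velocity of joint boom between -0.01 and 0.01 m/s); the arm keeps its last pose, push and grip.
It fails at once if the index rider is shifted by more than 4 mm (distance of index_mark from where it was at the start of the episode above 0.004 m).
It fails at once if the dish is shifted by more than 15 mm (distance of dish from where it was at the start of the episode above 0.015 m).
It fails at once if another thing on the bench is shifted by more than 20 mm (distance of any of reagent_jar, beaker, slide_box, wash_bottle, spatula, notebook from where it was at the start of the episode above 0.02 m).
It also fails if it takes over 56 s, if anything falls off the work surface, if the arm or the gripper's body presses on something with over 40 N, if the wrist force passes 120 N, or if a joint passes its speed limit or range.

### The arm

A 6-joint arm with a two-finger parallel gripper is mounted at the origin on the work surface. World frame = base frame: x ahead of the robot, y to its left, z up, the work surface at z = 0. Lengths are in m, angles in degrees, forces in N, time in s.
With the tool pointing down it reaches from about 0.375 to 0.9 m from the base axis. Payload 3.1 kg.
Tool frame: the origin (TCP) lies on the centre line of the jaws, within the pads' length; the fingertips stand 17 mm ahead of it and the grasp point (between the pads) lies 2 mm behind it; y points along the fingers, x is the direction in which the jaws open and shut, and the axes are right-handed (so a half turn about y gives the same grasp; the last joint's range is limited). The gripper opens to 87 mm and grips with 3 to 60 N. Pads are 19 mm wide; open, the fingers measure 117 mm over their backs; the gripper's body (75 mm by 190 mm) begins 51 mm behind the grasp point.
Start: joints at [-85.227, 30.224, 82.088, -0, 67.689, -10.227], TCP at [0.162, -0.604, 0.24] pointing down, gripper open.
Joint ranges: [-176.69, 176.69], [-43.24, 126.21], [12.49, 139.97], [-82, 262], [0, 151.66], [-163.58, 163.58]. Speed limits (degrees/s): [159.86, 159.86, 180, 180, 180, 180].

### API

Orientations are given as a 3x3 rotation matrix whose columns are the frame's x, y, z axes.
In Python, from rig import read_state, capture, camera_info, hand_in, trace, tip_of gives the robot as it stands.
- The arm moves only by the tool jog_arm, never from a script. Its argument "steps" is a list of rows, each an object with "fingers": the opening in per cent of the stroke, from 0 (shut) to 100 (fully open); "delta_pos": the shift along the world's x, y, z in mm, a list of three; "turn": the turn about the world's z in degrees. A call has 1 to 20 rows; each row is the pose to reach, as a shift and turn from the pose commanded when the call began; what a row does not reach only later rows make up. A row lasts 1/12 s, in which the tool goes at most 41.7 mm and 7.16 degrees, less where a joint would pass 70% of its speed; a pose out of reach is approached as far as the arm can. A call with a gripper value outside its range is refused whole. The fingers move at their own pace and stop on an object; the grip force is fixed at half the most. Time passes only in rows, so rows that repeat a pose let the fingers close. It gives the time, the measured TCP pose, the force and the opening at its end, in the units of the state.
- read_state(): the state, without advancing time (a new reading comes with each control period).
- capture(name): name is "side" or "top"; returns the picture (384x512x3 uint8, red, green, blue); there is no depth.
- camera_info(name): a dict with "fov_y" (degrees; the focal length in pixels is half the picture's height over the tangent of half this angle, whatever the lens; pixels are square), "cx", "cy" (the principal point, pixels), "k1" (the pictures are not rectified: a ray, as slopes to the right and down, at radius r is drawn at 1 + k1 r^2 times it, then the intrinsics apply), "view" (4x4, takes a point from world to camera coordinates). Camera axes: x right, y down, z forward; pixel columns grow to the right and rows downward; lengths in m; the calibration is good to about 2 mm. A picture is of the moment at which its call begins. camera_info takes no time and is no camera call.
- hand_in(): hands the job in, once; it reports no verdict.
Trained networks look in the newest picture that a camera, given by its name, has taken for a name from the list of things; names that differ only in an ending like _2 or _b are one class to them, and where a whole thing is asked for, a point or a joint stands for the part that bears it (a point fixed in the world has none). Each returns a list of dicts, best first, with "confidence" (0 to 1); they miss things now and then, are a little off and sometimes report something else, mostly with a low value. They report only what shows in the picture. A call takes as long as a camera call.
- trace(target, camera): "mask" (384x512 bool, what is visible of it).
- tip_of(target, camera): "position" ([x, y, z] in m, in world coordinates, good to about 4 mm: a listed point, or the origin of a listed thing).
The state is a dict: "time_s": time; "joint_positions": joint angles; "qvel": joint speeds; "tau": joint torques, N m; "position": TCP position; "tcp_rot": TCP orientation; "force": force on the tool from outside, world axes, zero at the start; "moment": the same for the moment, N m; "opening": opening from 0.0 (shut) to 1.0 (fully open).
Only numpy, scipy, OpenCV 4.12 (cv2) and the standard library are available. Lean on these libraries where they do the work, as an engineer would, in place of code of your own. Each camera call takes 0.05 s, during which the arm holds its last target.

## Working session

There is one attempt and no reset: what is moved stays moved. The work goes in short steps, Python scripts to look and compute and a tool call to move; the robot and the scene stay as the last step left them, time stands still between calls to the robot, and variables do not carry over. Pictures are saved under pics/ and viewed, and the job is handed in when it is done.

Besides the shell and the picture viewer there is one more tool, called after ">>>" as name(argument=value, ...), one argument or row to a line, values as JSON. jog_arm: Moves the arm, as the interface text tells. Its arguments: {"type":"object","properties":{"steps":{"type":"array","items":{"type":"object","properties":{"fingers":{"type":"number"},"delta_pos":{"type":"array","items":{"type":"number"}},"turn":{"type":"number"}}}}},"required":["steps"]}

```bash
ls; mkdir -p pics
python3 - <<'E'
from rig import *
import cv2, numpy as np
s=read_state(); print({k:np.round(v,3).tolist() for k,v in s.items()})
for c in("side","top"):
    im=capture(c); cv2.imwrite(f"pics/{c}0.png",cv2.resize(im[:,:,::-1],(800,600),interpolation=cv2.INTER_CUBIC))
    ci=camera_info(c); print(c,ci)
    for t in("grip","lid_edge","lid_hinge","index_mark","pointer","station"):
        for r in tip_of(t,c)[:2]: print(t,np.round(r["position"],4),round(r["confidence"],2))
print(read_state()["time_s"])
E
```

```text
pics
{'time_s': 0.0, 'joint_positions': [-85.226, 30.277, 82.156, 0.002, 67.689, -10.228], 'qvel': [-0.053, -0.048, -0.068, -0.022, 0.055, 0.06], 'tau': [-0.001, -44.004, -17.659, 0.063, 0.058, -0.0], 'position': [0.162, -0.603, 0.239], 'tcp_rot': [[0.259, -0.0, 0.966], [-0.966, 0.002, 0.259], [-0.002, -1.0, 0.0]], 'force': [0.643, 1.287, 0.57], 'moment': [-0.05, -0.008, -0.052], 'opening': 0.997}
side {'fov_y': 51.692927708613375, 'cx': 249.06737210008816, 'cy': 188.74683205067666, 'k1': -0.02953702625467709, 'view': array([[-0.91808032, -0.39624861,  0.01074994,  0.44398578],
       [-0.30396061,  0.68633047, -0.66072569,  0.25626209],
       [ 0.25443362, -0.60986681, -0.75055047,  1.15766018],
       [ 0.        ,  0.        ,  0.        ,  1.        ]])}
grip [0.5888 0.0934 0.19  ] 0.79
lid_edge [ 0.5837 -0.0929  0.146 ] 0.51
lid_hinge [ 0.5826 -0.1688  0.0538] 0.52
lid_hinge [0.5846 0.0202 0.0014] 0.41
index_mark [ 0.6333 -0.0518  0.1306] 0.43
pointer [0.6338 0.047  0.1266] 0.8
station [5.798e-01 2.350e-02 4.000e-04] 0.81
top {'fov_y': 46.67517107765397, 'cx': 256.0547351472811, 'cy': 189.89266200548218, 'k1': -0.17483001982835558, 'view': array([[ 9.41429709e-04, -9.99982328e-01, -5.87000273e-03,
        -2.45337748e-02],
       [-9.89863260e-01, -9.82091952e-05, -1.42023651e-01,
         5.37846770e-01],
       [ 1.42020565e-01,  5.94420532e-03, -9.89845859e-01,
         1.35922210e+00],
       [ 0.00000000e+00,  0.00000000e+00,  0.00000000e+00,
         1.00000000e+00]])}
grip [0.5821 0.0943 0.1951] 0.58
lid_edge [ 0.5864 -0.0893  0.1516] 0.59
lid_edge [0.631  0.0544 0.128 ] 0.17
lid_hinge [ 0.5831 -0.1719  0.0521] 0.83
index_mark [ 0.6338 -0.0577  0.128 ] 0.59
pointer [0.6281 0.0562 0.129 ] 0.94
pointer [ 0.6362 -0.0557  0.128 ] 0.61
station [ 0.5846  0.0173 -0.0006] 0.72
0.7
```

View pics/side0.png

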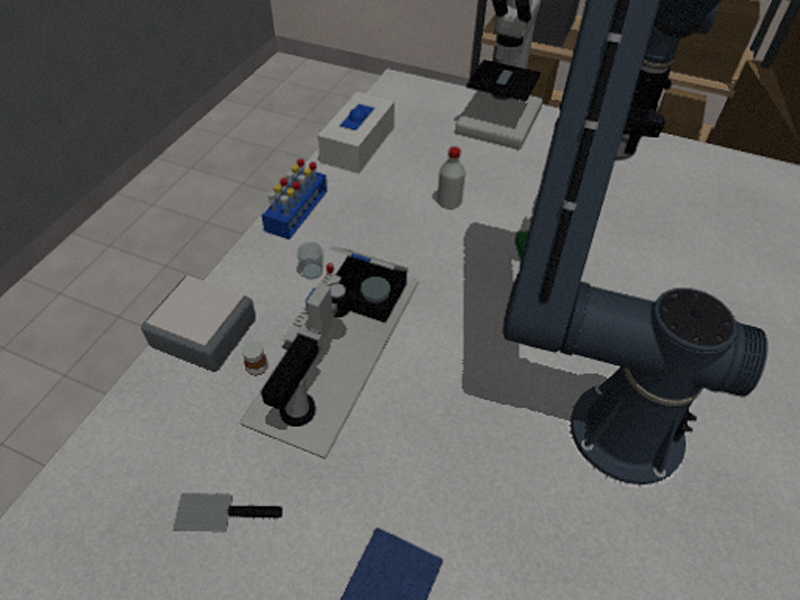

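View pics/top0.png

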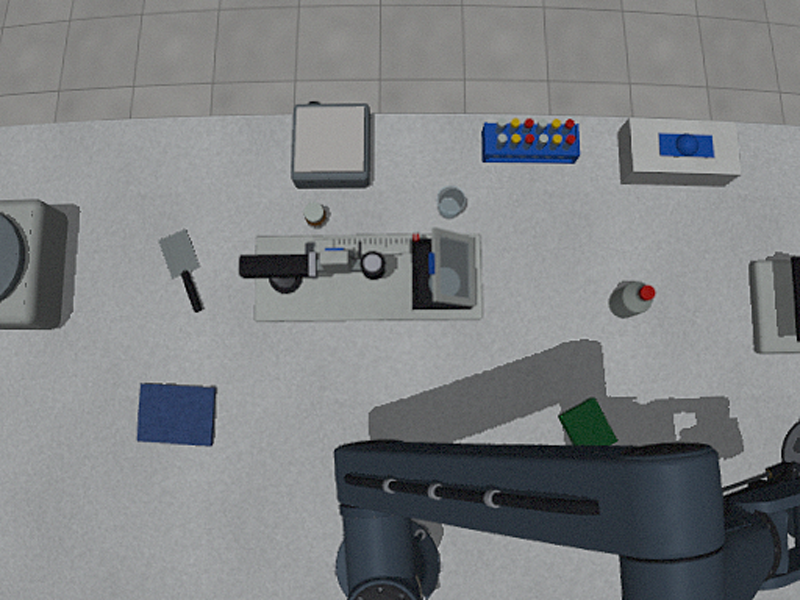

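The side view shows the station with the lid half open and the lamp boom retracted. In the top view (800x600) the station lies parallel to world y: the head is at about (335,257), the lamp at (373,264), the red rider at (416,238) and the open lid at (450,267). Next I'll zoom in.

```bash
cat > h.py <<'E'
import numpy as np, cv2
from rig import *
def K(c):
    ci=camera_info(c); f=192/np.tan(np.radians(ci["fov_y"]/2)); return ci,f
def proj(c,P):
    ci,f=K(c); p=(ci["view"]@np.r_[P,1])[:3]; a=p[:2]/p[2]; a=a*(1+ci["k1"]*(a@a)); return a*f+[ci["cx"],ci["cy"]]
def atz(c,uv,z):
    ci,f=K(c); d=(np.array(uv)-[ci["cx"],ci["cy"]])/f; a=d.copy()
    for _ in range(30): a=d/(1+ci["k1"]*(a@a))
    R=ci["view"][:3,:3]; t=ci["view"][:3,3]; o=-R.T@t; r=R.T@np.r_[a,1]
    return o+r*(z-o[2])/r[2]
def crop(c,name,u0,v0,w,h,im=None):
    im=capture(c) if im is None else im
    s=min(800/w,600/h); cv2.imwrite(name,cv2.resize(im[v0:v0+h,u0:u0+w,::-1],None,fx=s,fy=s,interpolation=cv2.INTER_NEAREST)); return im
E
python3 - <<'E'
from h import *
im=crop("top","pics/t1.png",150,140,165,75)
im=crop("side","pics/s1.png",150,150,130,100)
E
```

```text
(no output)
```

View pics/t1.png

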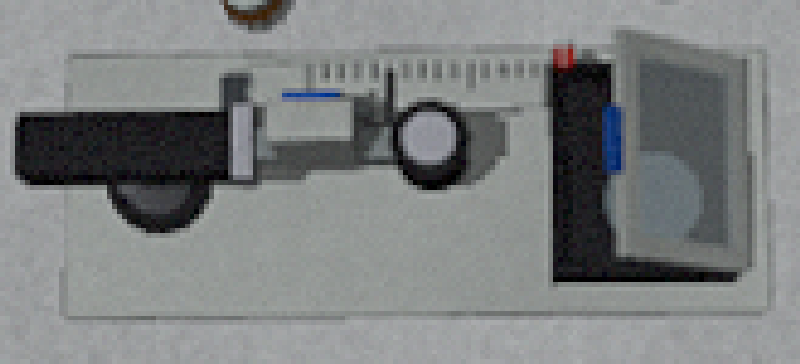

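View pics/s1.png

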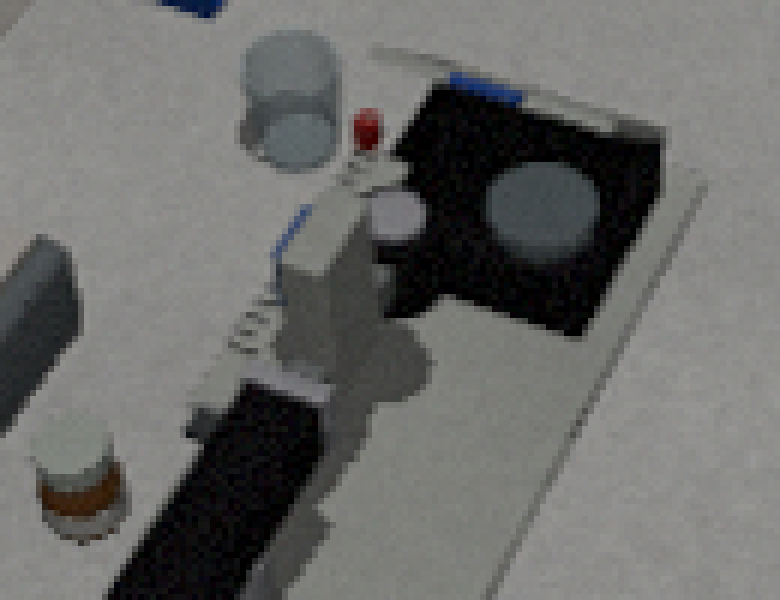

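Run:
```python
from h import *
g=lambda x,y,z:atz("top",(150+x/4.848-.4,140+y/4.848-.4),z)
for n,x,y,z in(("c",68,57,.012),("c",765,48,.012),("c",772,308,.012),("c",65,316,.012),("ptr",390,70,.128),("idx",563,52,.128),("head+x-y",355,97,.22),("h",355,141,.22),("h",268,97,.22),("h",268,141,.22),("tick",310,70,.115),("tick",535,70,.115)): print(n,g(x,y,z).round(4))
```

```text
c [0.6691 0.2787 0.012 ]
c [ 0.6744 -0.191   0.012 ]
c [ 0.499  -0.1927  0.012 ]
c [0.4933 0.2749 0.012 ]
ptr [0.6328 0.0528 0.128 ]
idx [ 0.6441 -0.0535  0.128 ]
head+x-y [0.5963 0.0665 0.22  ]
h [0.5707 0.0662 0.22  ]
h [0.5964 0.1163 0.22  ]
h [0.5708 0.1158 0.22  ]
tick [0.6359 0.1034 0.115 ]
tick [ 0.6357 -0.0363  0.115 ]
```

>>> jog_arm(
  steps=[
    {"delta_pos": [422, 484, 0], "turn": 75.5, "fingers": 0},
    {"delta_pos": [422, 484, 0], "turn": 75.5, "fingers": 0},
    {"delta_pos": [422, 484, 0], "turn": 75.5, "fingers": 0},
    {"delta_pos": [422, 484, 0], "turn": 75.5, "fingers": 0},
    {"delta_pos": [422, 484, 0], "turn": 75.5, "fingers": 0},
    {"delta_pos": [422, 484, 0], "turn": 75.5, "fingers": 0},
    {"delta_pos": [422, 484, 0], "turn": 75.5, "fingers": 0},
    {"delta_pos": [422, 484, 0], "turn": 75.5, "fingers": 0},
    {"delta_pos": [422, 484, 0], "turn": 75.5, "fingers": 0},
    {"delta_pos": [422, 484, 0], "turn": 75.5, "fingers": 0},
    {"delta_pos": [422, 484, 0], "turn": 75.5, "fingers": 0},
    {"delta_pos": [422, 484, 0], "turn": 75.5, "fingers": 0},
    {"delta_pos": [422, 484, 0], "turn": 75.5, "fingers": 0},
    {"delta_pos": [422, 484, 0], "turn": 75.5, "fingers": 0},
    {"delta_pos": [422, 484, 0], "turn": 75.5, "fingers": 0},
    {"delta_pos": [422, 484, 0], "turn": 75.5, "fingers": 0},
    {"delta_pos": [422, 484, 0], "turn": 75.5, "fingers": 0},
    {"delta_pos": [422, 484, 0], "turn": 75.5, "fingers": 0},
    {"delta_pos": [422, 484, 0], "turn": 75.5, "fingers": 0},
    {"delta_pos": [422, 484, 0], "turn": 75.5, "fingers": 0},
  ],
)

```text
time_s: 2.47
position: [0.5829, -0.1208, 0.2395]
tcp_rot: [[1.0, -0.001, -0.007], [0.007, -0.0, 1.0], [-0.001, -1.0, -0.0]]
force: [-0.2, 0.4, 0.1]
opening: 0.001
```

>>> jog_arm(
  steps=[
    {"delta_pos": [0, 0, -30], "fingers": 0},
    {"delta_pos": [0, 0, -60], "fingers": 0},
    {"delta_pos": [0, 0, -80], "fingers": 0},
    {"delta_pos": [0, 0, -90], "fingers": 0},
    {"delta_pos": [0, 0, -98], "fingers": 0},
    {"delta_pos": [0, 0, -106], "fingers": 0},
    {"delta_pos": [0, 0, -114], "fingers": 0},
    {"delta_pos": [0, 0, -122], "fingers": 0},
    {"delta_pos": [0, 0, -130], "fingers": 0},
    {"delta_pos": [0, 0, -137], "fingers": 0},
    {"delta_pos": [0, 0, -144], "fingers": 0},
    {"delta_pos": [0, 0, -149], "fingers": 0},
    {"delta_pos": [0, 0, -153], "fingers": 0},
    {"delta_pos": [0, 0, -153], "fingers": 0},
  ],
)

```text
$.steps[0]: bad value
```

Run:
```python
from h import *
im=crop("top","pics/t2.png",150,110,165,120)
im=crop("side","pics/s2.png",150,150,130,100)
```

```text
(no output)
```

View pics/s2.png

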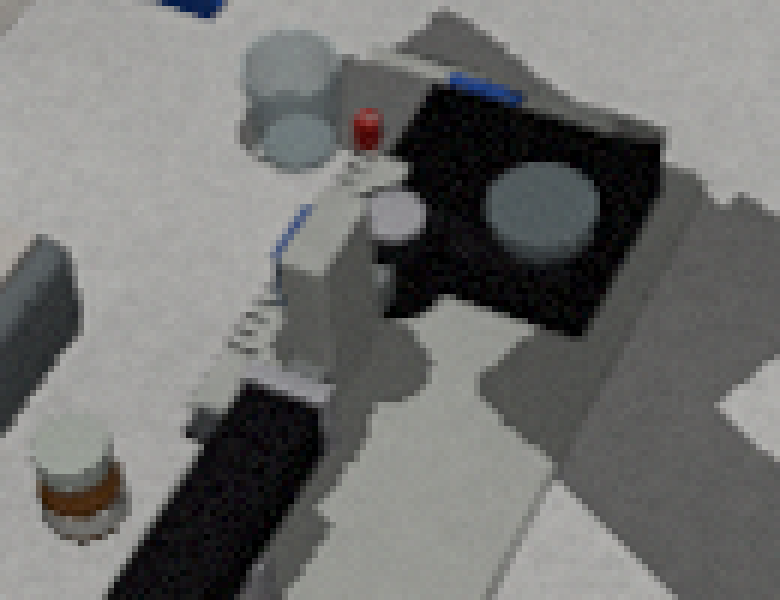

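The move was refused because the rows lacked "turn", so nothing has moved; the lid is still open behind the blue tab at crop (487,90). I'll resend with turn included.

>>> jog_arm(
  steps=[
    {"delta_pos": [0, 0, -30], "turn": 0, "fingers": 0},
    {"delta_pos": [0, 0, -60], "turn": 0, "fingers": 0},
    {"delta_pos": [0, 0, -80], "turn": 0, "fingers": 0},
    {"delta_pos": [0, 0, -90], "turn": 0, "fingers": 0},
    {"delta_pos": [0, 0, -98], "turn": 0, "fingers": 0},
    {"delta_pos": [0, 0, -106], "turn": 0, "fingers": 0},
    {"delta_pos": [0, 0, -114], "turn": 0, "fingers": 0},
    {"delta_pos": [0, 0, -122], "turn": 0, "fingers": 0},
    {"delta_pos": [0, 0, -130], "turn": 0, "fingers": 0},
    {"delta_pos": [0, 0, -137], "turn": 0, "fingers": 0},
    {"delta_pos": [0, 0, -144], "turn": 0, "fingers": 0},
    {"delta_pos": [0, 0, -149], "turn": 0, "fingers": 0},
    {"delta_pos": [0, 0, -153], "turn": 0, "fingers": 0},
    {"delta_pos": [0, 0, -153], "turn": 0, "fingers": 0},
  ],
)

```text
time_s: 3.73
position: [0.5832, -0.1194, 0.0854]
tcp_rot: [[1.0, -0.002, -0.009], [0.009, 0.0, 1.0], [-0.002, -1.0, 0.0]]
force: [-0.5, -0.1, -0.2]
opening: 0.005
```

Run:
```python
from h import *
print(read_state()["force"])
im=crop("side","pics/s3.png",150,100,200,150)
im=crop("top","pics/t3.png",150,110,165,120)
for c in("side","top"):
    for t in("lid_edge",):
        for r in tip_of(t,c)[:2]: print(t,np.round(r["position"],4),round(r["confidence"],2))
```

```text
[-0.45783493 -0.07540857 -0.18873747]
lid_edge [ 0.7118  0.1527 -0.0027] 0.42
```

View pics/s3.png

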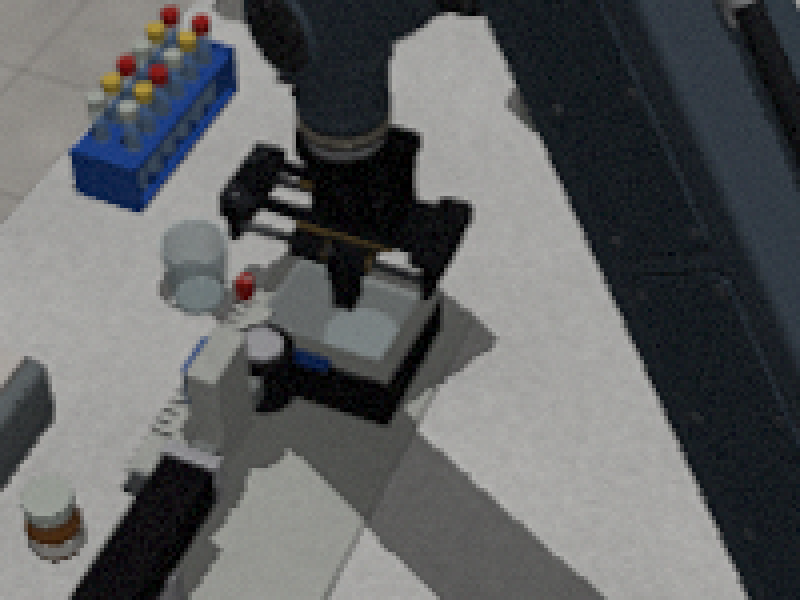

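View pics/t3.png

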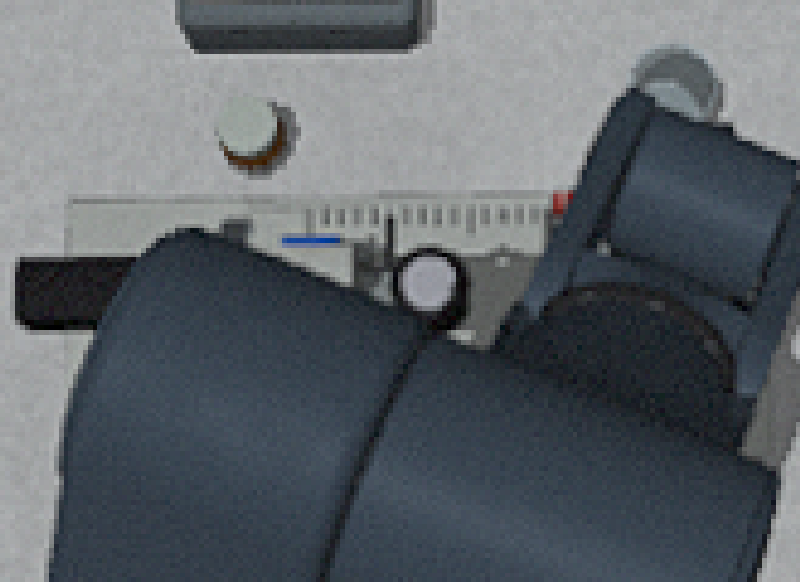

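The lid is almost shut (blue tab at (310,362) in the side crop) with the fingertips on it. I'll press the last few mm.

>>> jog_arm(
  steps=[
    {"delta_pos": [0, 0, -2], "turn": 0, "fingers": 0},
    {"delta_pos": [0, 0, -4], "turn": 0, "fingers": 0},
    {"delta_pos": [0, 0, -6], "turn": 0, "fingers": 0},
    {"delta_pos": [0, 0, -6], "turn": 0, "fingers": 0},
  ],
)

```text
time_s: 4.27
position: [0.5839, -0.1196, 0.0804]
tcp_rot: [[1.0, 0.0, -0.009], [0.009, 0.0, 1.0], [0.0, -1.0, 0.0]]
force: [1.0, -0.3, 0.7]
opening: 0.008
```

>>> jog_arm(
  steps=[
    {"delta_pos": [0, 0, -1], "turn": 0, "fingers": 0},
    {"delta_pos": [0, 0, -2], "turn": 0, "fingers": 0},
    {"delta_pos": [0, 0, -2], "turn": 0, "fingers": 0},
  ],
)

```text
time_s: 4.52
position: [0.5839, -0.1195, 0.0794]
tcp_rot: [[1.0, 0.0, -0.009], [0.009, 0.0, 1.0], [0.0, -1.0, 0.0]]
force: [-1.0, 1.7, 7.1]
opening: 0.004
```

>>> jog_arm(
  steps=[
    {"delta_pos": [0, 0, -1], "turn": 0, "fingers": 0},
    {"delta_pos": [0, 0, -1], "turn": 0, "fingers": 0},
    {"delta_pos": [0, 0, -1], "turn": 0, "fingers": 0},
  ],
)

```text
time_s: 4.77
position: [0.5839, -0.1195, 0.0793]
tcp_rot: [[1.0, 0.001, -0.009], [0.009, -0.0, 1.0], [0.001, -1.0, -0.0]]
force: [-1.2, 2.2, 11.7]
opening: 0.002
```

The contact force rises at TCP z 0.0793, which puts the tips at 0.062, so the lid is on its stop. Now I'll rise and go over the head with the jaws open.

>>> jog_arm(
  steps=[
    {"delta_pos": [0, 0, 40], "turn": 0, "fingers": 0},
    {"delta_pos": [0, 0, 80], "turn": 0, "fingers": 20},
    {"delta_pos": [0, 0, 120], "turn": 0, "fingers": 75},
    {"delta_pos": [0, 0, 160], "turn": 0, "fingers": 75},
    {"delta_pos": [0, 0, 192], "turn": 0, "fingers": 75},
    {"delta_pos": [0, 40, 192], "turn": 0, "fingers": 75},
    {"delta_pos": [0, 80, 192], "turn": 0, "fingers": 75},
    {"delta_pos": [0, 120, 192], "turn": 0, "fingers": 75},
    {"delta_pos": [0, 160, 192], "turn": 0, "fingers": 75},
    {"delta_pos": [0, 200, 192], "turn": 0, "fingers": 75},
    {"delta_pos": [0, 212, 192], "turn": 0, "fingers": 75},
    {"delta_pos": [0, 212, 192], "turn": 0, "fingers": 75},
    {"delta_pos": [0, 212, 192], "turn": 0, "fingers": 75},
  ],
)

```text
time_s: 5.85
position: [0.5836, 0.0925, 0.2693]
tcp_rot: [[1.0, -0.0, -0.011], [0.011, -0.001, 1.0], [-0.0, -1.0, -0.001]]
force: [0.4, 0.7, -0.7]
opening: 0.734
```

Run:
```python
from h import *
im=crop("side","pics/s4.png",150,100,200,150)
im=crop("top","pics/t4.png",150,110,165,120)
for c in("side","top"):
    for t in("lid_edge","grip","pointer","index_mark"):
        for r in tip_of(t,c)[:2]: print(t,np.round(r["position"],4),round(r["confidence"],2))
```

```text
lid_edge [ 0.584  -0.0489  0.064 ] 0.91
pointer [0.6351 0.0484 0.124 ] 0.74
grip [0.5802 0.0968 0.1929] 0.58
pointer [0.6304 0.056  0.1291] 0.54
index_mark [0.6291 0.0548 0.131 ] 0.5
index_mark [ 0.6353 -0.0578  0.1304] 0.41
```

View pics/s4.png

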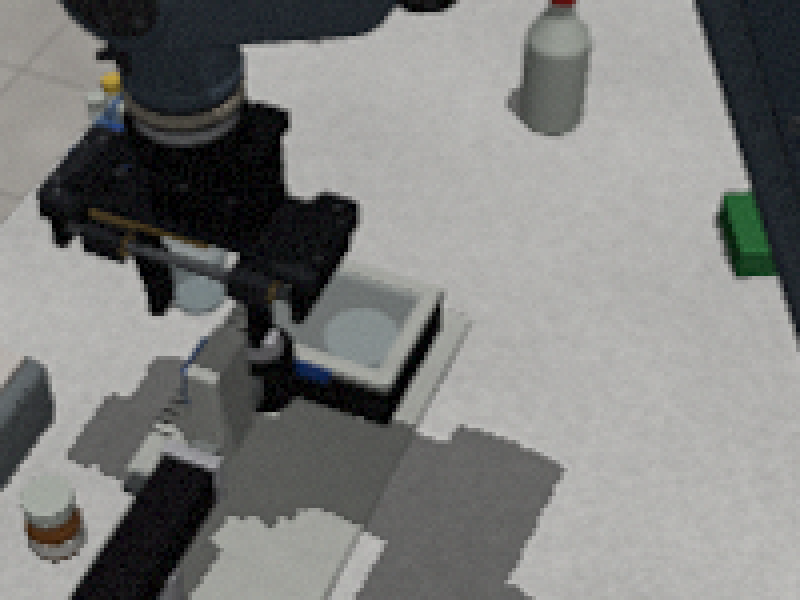

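View pics/t4.png

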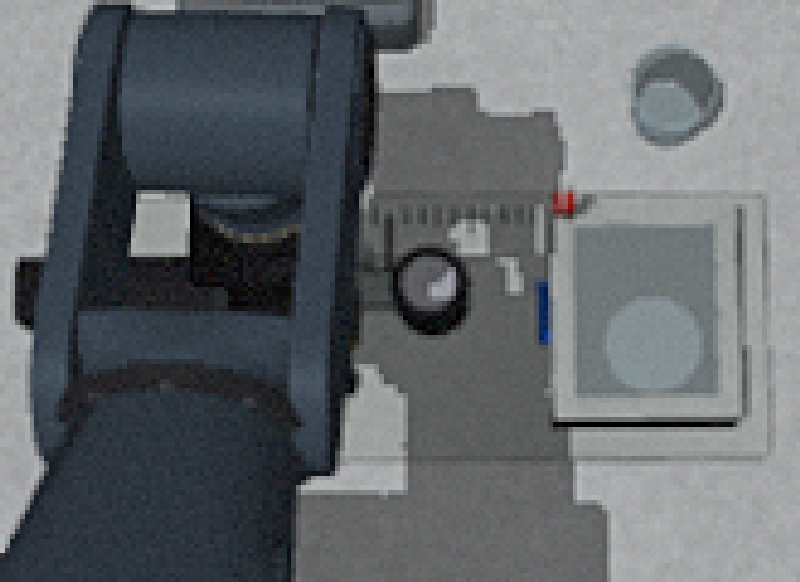

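The lid shows flat (edge z 0.064 against the expected 0.063), with the rider still in place. The jaws straddle the head, so I'll go down 79 mm.

>>> jog_arm(
  steps=[
    {"delta_pos": [0, 0, -25], "turn": 0, "fingers": 75},
    {"delta_pos": [0, 0, -45], "turn": 0, "fingers": 75},
    {"delta_pos": [0, 0, -62], "turn": 0, "fingers": 75},
    {"delta_pos": [0, 0, -74], "turn": 0, "fingers": 75},
    {"delta_pos": [0, 0, -79], "turn": 0, "fingers": 75},
    {"delta_pos": [0, 0, -79], "turn": 0, "fingers": 75},
  ],
)

```text
time_s: 6.85
position: [0.583, 0.0922, 0.1892]
tcp_rot: [[1.0, -0.003, -0.009], [0.009, 0.0, 1.0], [-0.003, -1.0, 0.0]]
force: [0.6, 0.4, 0.1]
opening: 0.751
```

Run:
```python
from h import *
im=crop("side","pics/s5.png",150,150,130,100)
```

```text
(no output)
```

View pics/s5.png

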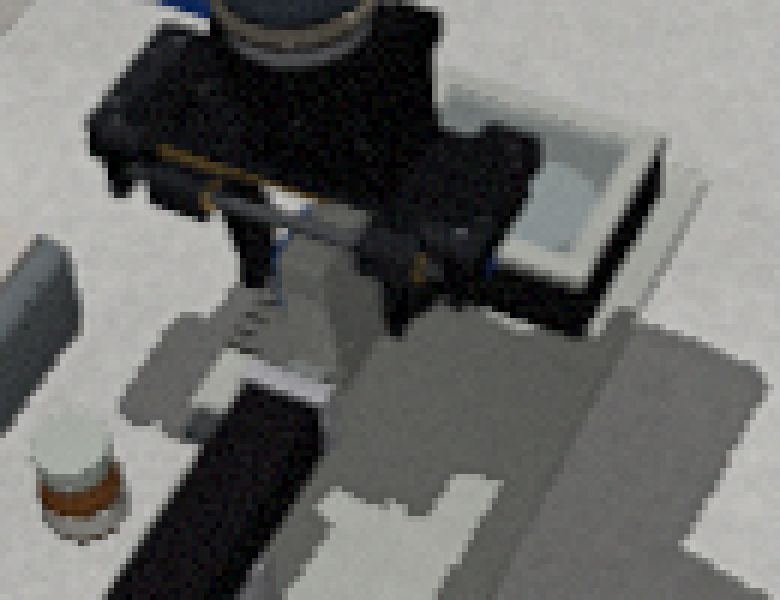

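The fingers stand on both sides of the head, around crop (255,260) and (395,320). Closing now.

>>> jog_arm(
  steps=[
    {"delta_pos": [0, 0, 0], "turn": 0, "fingers": 40},
    {"delta_pos": [0, 0, 0], "turn": 0, "fingers": 0},
    {"delta_pos": [0, 0, 0], "turn": 0, "fingers": 0},
    {"delta_pos": [0, 0, 0], "turn": 0, "fingers": 0},
    {"delta_pos": [0, 0, 0], "turn": 0, "fingers": 0},
    {"delta_pos": [0, 0, 0], "turn": 0, "fingers": 0},
    {"delta_pos": [0, 0, 0], "turn": 0, "fingers": 0},
    {"delta_pos": [0, 0, 0], "turn": 0, "fingers": 0},
    {"delta_pos": [0, 0, 0], "turn": 0, "fingers": 0},
    {"delta_pos": [0, 0, 0], "turn": 0, "fingers": 0},
  ],
)

```text
time_s: 7.73
position: [0.5843, 0.0923, 0.1911]
tcp_rot: [[1.0, 0.002, -0.009], [0.009, -0.0, 1.0], [0.002, -1.0, -0.0]]
force: [-0.4, -0.3, 3.0]
opening: 0.293
```

The opening is 25.5 mm, so the button is fully in. Now I'll draw the boom out.

>>> jog_arm(
  steps=[
    {"delta_pos": [0, -3, 0], "turn": 0, "fingers": 0},
    {"delta_pos": [0, -8, 0], "turn": 0, "fingers": 0},
    {"delta_pos": [0, -14, 0], "turn": 0, "fingers": 0},
    {"delta_pos": [0, -20, 0], "turn": 0, "fingers": 0},
    {"delta_pos": [0, -27, 0], "turn": 0, "fingers": 0},
    {"delta_pos": [0, -34, 0], "turn": 0, "fingers": 0},
    {"delta_pos": [0, -40, 0], "turn": 0, "fingers": 0},
    {"delta_pos": [0, -44, 0], "turn": 0, "fingers": 0},
    {"delta_pos": [0, -45, 0], "turn": 0, "fingers": 0},
  ],
)

```text
time_s: 8.48
position: [0.5848, 0.0461, 0.1911]
tcp_rot: [[1.0, 0.002, -0.007], [0.007, 0.0, 1.0], [0.002, -1.0, 0.0]]
force: [1.2, 3.3, 5.2]
opening: 0.288
```

Run:
```python
from h import *
im=crop("side","pics/s6.png",150,150,130,100)
im=crop("top","pics/t6.png",150,110,165,120)
```

```text
(no output)
```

View pics/s6.png

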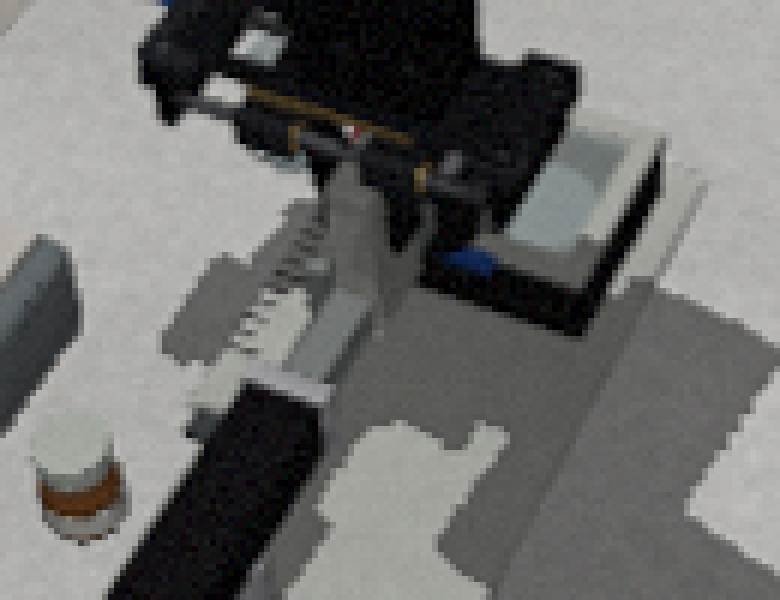

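View pics/t6.png

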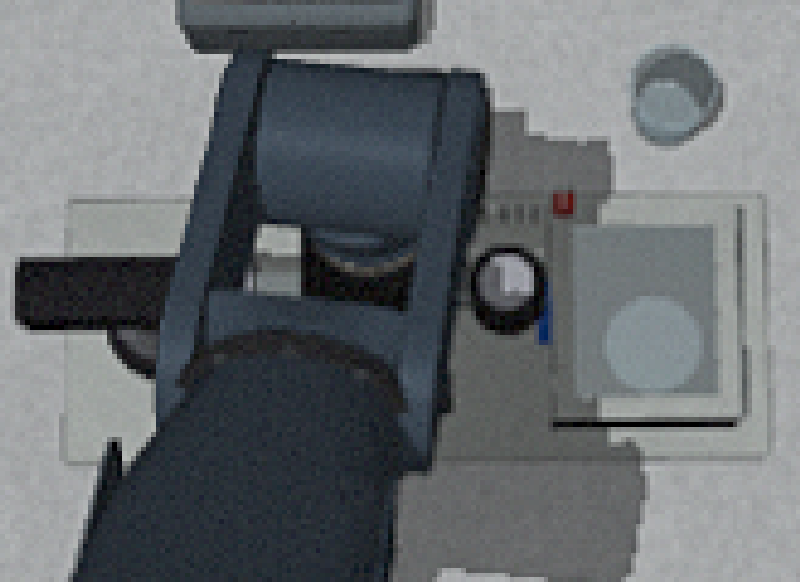

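The boom follows: the lamp is now at (508,283) in the top crop, with the rider at (563,203) unmoved. Continuing.

>>> jog_arm(
  steps=[
    {"delta_pos": [0, -4, 0], "turn": 0, "fingers": 0},
    {"delta_pos": [0, -10, 0], "turn": 0, "fingers": 0},
    {"delta_pos": [0, -17, 0], "turn": 0, "fingers": 0},
    {"delta_pos": [0, -24, 0], "turn": 0, "fingers": 0},
    {"delta_pos": [0, -31, 0], "turn": 0, "fingers": 0},
    {"delta_pos": [1, -38, 0], "turn": 0, "fingers": 0},
    {"delta_pos": [1, -45, 0], "turn": 0, "fingers": 0},
    {"delta_pos": [1, -52, 0], "turn": 0, "fingers": 0},
    {"delta_pos": [1, -57, 0], "turn": 0, "fingers": 0},
    {"delta_pos": [1, -59, 0], "turn": 0, "fingers": 0},
    {"delta_pos": [1, -60, 0], "turn": 0, "fingers": 0},
    {"delta_pos": [1, -60, 0], "turn": 0, "fingers": 0},
  ],
)

```text
time_s: 9.58
position: [0.5855, -0.0136, 0.1911]
tcp_rot: [[1.0, 0.002, -0.008], [0.008, 0.0, 1.0], [0.002, -1.0, 0.0]]
force: [1.2, 3.1, 6.1]
opening: 0.294
```

Run:
```python
from h import *
s=read_state(); print(s["position"],s["opening"],s["force"])
im=crop("side","pics/s7.png",170,130,100,75)
im=crop("top","pics/t7.png",200,120,120,90)
for c in("side","top"):
  for t in("pointer","index_mark","lid_edge"):
    for r in tip_of(t,c)[:3]: print(c,t,np.round(r["position"],4),round(r["confidence"],2))
```

```text
[ 0.58546262 -0.0136025   0.19107384] 0.2942941399283903 [1.20127118 3.11403282 6.08411532]
side pointer [ 0.6373 -0.056   0.126 ] 0.7
side index_mark [ 0.6303 -0.0546  0.1285] 0.38
side lid_edge [ 0.5867 -0.0481  0.0673] 0.97
side lid_edge [0.5815 0.0222 0.    ] 0.47
top pointer [ 5.932e-01  4.283e-01 -4.000e-04] 0.53
top index_mark [ 5.285e-01 -4.933e-01  2.000e-04] 0.72
top index_mark [ 0.5953  0.4285 -0.0008] 0.59
top lid_edge [ 0.5886 -0.0503  0.0658] 0.88
```

View pics/s7.png

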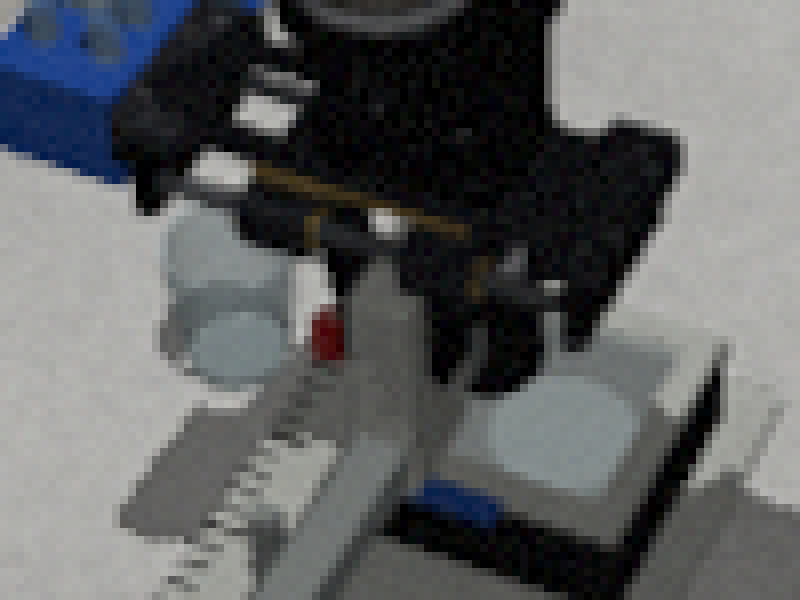

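View pics/t7.png

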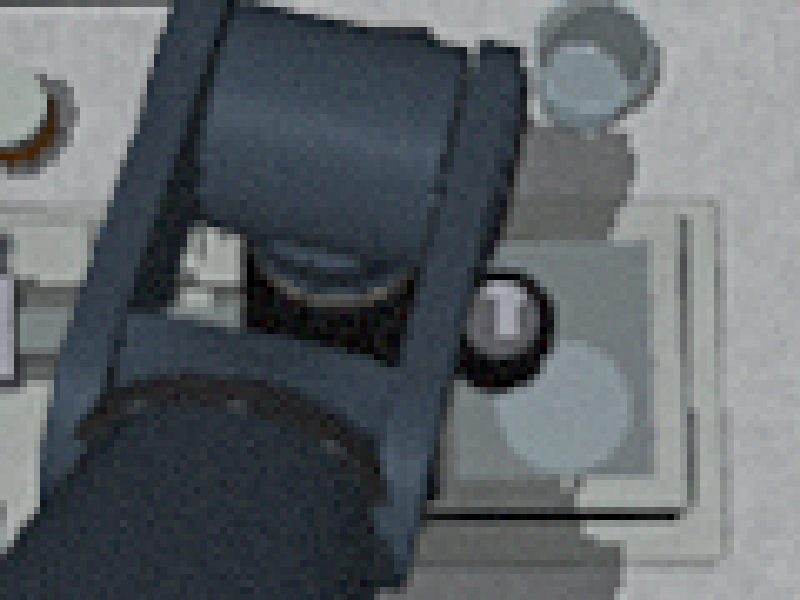

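Run:
```python
from h import *
s=800/165
res=[]
for n,v0,h in(("t1",140,75),("t2",110,120),("t3",110,120),("t4",110,120)):
    im=cv2.imread(f"pics/{n}.png").astype(float)
    ys=((np.arange(h)+.5)*s).astype(int).clip(0,im.shape[0]-1); xs=((np.arange(165)+.5)*s).astype(int).clip(0,im.shape[1]-1)
    a=im[ys][:,xs]; g=a.mean(2)
    # pointer: full-image rows 157..161 cols 225..236
    P=g[157-v0:161-v0,75:87]; col=P.mean(0); w=np.clip(np.median(col)-5-col,0,None); up=(w*np.arange(225,237)).sum()/w.sum()
    red=np.clip(a[145-v0:157-v0,105:125,2]-a[145-v0:157-v0,105:125,:2].mean(2)-30,0,None)
    ui=(red.sum(0)*np.arange(255,275)).sum()/red.sum(); vi=(red.sum(1)*np.arange(145,157)).sum()/red.sum()
    p=atz("top",(up,155),.128); 
    print(n,up.round(2),ui.round(2),vi.round(2),"ptr",p[:2].round(4),"idx",atz("top",(ui,vi),.125)[:2].round(4))
    if n=="t1":
        r=g[153-v0:156-v0].mean(0)[55:120]; print(r.round(0).astype(int).tolist()); acc=a
```

```text
t1 229.15 265.86 151.53 ptr [0.6299 0.0554] idx [ 0.6411 -0.0539]
[145, 147, 144, 145, 144, 144, 148, 138, 111, 126, 151, 124, 94, 155, 126, 98, 152, 139, 110, 129, 155, 120, 96, 154, 114, 74, 138, 139, 111, 129, 153, 118, 99, 156, 118, 107, 153, 136, 110, 126, 151, 119, 108, 154, 120, 111, 153, 138, 104, 120, 152, 123, 114, 153, 121, 117, 135, 89, 60, 15, 40, 41, 24, 16, 16]
t2 229.09 nan nan ptr [0.6299 0.0556] idx [nan nan]
t3 229.13 264.97 151.17 ptr [0.6299 0.0554] idx [ 0.6422 -0.0513]
t4 229.6 265.77 151.35 ptr [0.6299 0.0541] idx [ 0.6416 -0.0536]<stdin>:11: RuntimeWarning: invalid value encountered in scalar divide
```

Run:
```python
from h import *
s=800/165
for n,v0,h in(("t1",140,75),("t2",110,120),("t3",110,120),("t4",110,120)):
    im=cv2.imread(f"pics/{n}.png").astype(float)
    ys=((np.arange(h)+.5)*s).astype(int).clip(0,im.shape[0]-1); xs=((np.arange(165)+.5)*s).astype(int)
    a=im[ys][:,xs]; g=a.mean(2)
    print(n); print("ptr rows152-165 cols 224-236"); 
    if n in("t1","t3"):print(g[152-v0:166-v0,74:87].round(0).astype(int))
    print("R-G, rows146-158 cols 260-272")
    print((a[147-v0:157-v0,110:122,2]-a[147-v0:157-v0,110:122,1]).astype(int))
ci,f=K("top"); R=ci["view"][:3,:3]; print(-R.T@ci["view"][:3,3])
```

```text
t1
ptr rows152-165 cols 224-236
[[133 146 132 126 156 144 135 152 139 129 140 152 132]
 [125 152 118  98 163 137 121 162 136 110 131 153 119]
 [128 159 120  95 154 111  77 137 142 112 127 154 117]
 [132 156 121  96 145  94  24 114 140 110 129 152 119]
 [143 155 138 127 147  97  35 113 150 136 140 149 140]
 [152 154 154 159 147  98  32 117 156 152 149 147 151]
 [156 143 118 133 146  94  31 113 152 148 149 147 148]
 [124 118  76 119 156  95  33 111 153 146 152 153 156]
 [ 70  80  82 108 120  77  38 120 160 152 155 146 122]
 [ 63  64  71  88  91  51  44 122 170 152 111  89  47]
 [ 68  66  57  75  76  51  37  95 124  97  31   2  39]
 [ 55  56  50  70  78  52  50  68  43  17  38  92 133]
 [ 43  38  52  74  81  46  40  54  24  35 105 151 159]
 [ 54  39  40  44  53  54  52  19  23 100 150 157 153]]
R-G, rows146-158 cols 260-272
[[ -3   0  -4  -3  -3  -3  -3  -3  -2  -1  -4  -2]
 [ -2  -3  -3  -5  -6  -9  -8  -6  -7  -5   0  -2]
 [ -1  -6  -4  -2  22  23  16  40   6  -4  -2  -3]
 [ -1  -4  -6   1  68  57  45 105  23 -10  -4  -4]
 [ -5  -5  -6   0  72  69  53 114  29 -10  -4   2]
 [ -4  -2  -
[... 2071 characters left out ...]
   1  -5  -2 -11 -11  -7 -10  -9  -7]
 [ -6  -1  -4   0  -6  -9 -15  -5 -11  -2 -12  -2]]
t4
ptr rows152-165 cols 224-236
R-G, rows146-158 cols 260-272
[[ -3  -2   0  -4  -1  -2  -3  -2   0  -3  -5  -4]
 [ -2  -4  -3  -5  -6  -8 -11  -6  -5  -5  -2  -2]
 [  2   0  -3  -1  38  24  16  41   6  -2  -4  -2]
 [ -2  -4  -3   2  85  59  48 116  18  -8  -3  -3]
 [  0  -1  -6  -1  86  67  54 122  32 -14  -2  -3]
 [ -4  -5  -7  10  74  71  60 117  42  -9  -3  -2]
 [ -4  -6  -7   8  57  66  59  81  20  -8  -4  -4]
 [ -4  -2  -5   0  12  12  17   9  -7  -6  -3  -7]
 [ -1  -5  -2  -4  -2   0  -2  -1  -6  -6  -3  -4]
 [ -3  -7  -3   1  -3  -7  -7  -6  -5  -7  -7  -9]]
[ 0.33938036 -0.03256002  1.42166332]
```

Run:
```python
from h import *
for z in(.11,.12,.13):
    a=atz("top",(229.92,155.5),z);b=atz("top",(265.7,151.5),z);c=atz("top",(213.3,155),z);d=atz("top",(253.3,155),z)
    print(z,a.round(4),b.round(4),(a-b)[1].round(4),"12 ticks",(c-d)[1].round(4))
# lamp now vs start, head height .163
```

```text
0.11 [0.6324 0.0543 0.11  ] [ 0.6447 -0.0537  0.11  ] 0.108 12 ticks 0.1209
0.12 [0.6302 0.0536 0.12  ] [ 0.6423 -0.0535  0.12  ] 0.1071 12 ticks 0.12
0.13 [0.6279 0.0529 0.13  ] [ 0.64   -0.0534  0.13  ] 0.1063 12 ticks 0.119
```

The measured need is about 106.5 mm, cross-checked against the ticks (12 divisions come out at 120.0 mm). The boom stands at about 105.5. I'll add 1 mm and settle.

>>> jog_arm(
  steps=[
    {"delta_pos": [0, -1, 0], "turn": 0, "fingers": 0},
    {"delta_pos": [0, -1, 0], "turn": 0, "fingers": 0},
    {"delta_pos": [0, -1, 0], "turn": 0, "fingers": 0},
    {"delta_pos": [0, -1, 0], "turn": 0, "fingers": 0},
    {"delta_pos": [0, -1, 0], "turn": 0, "fingers": 0},
    {"delta_pos": [0, -1, 0], "turn": 0, "fingers": 0},
  ],
)

```text
time_s: 10.48
position: [0.5855, -0.0142, 0.1911]
tcp_rot: [[1.0, 0.002, -0.008], [0.008, 0.0, 1.0], [0.002, -1.0, 0.0]]
force: [1.3, 4.5, 6.2]
opening: 0.289
```

Run:
```python
from h import *
for i in range(4):
    im=capture("top"); s=read_state(); print(s["time_s"],s["position"].round(4) if hasattr(s["position"],"round") else s["position"],s["opening"],np.round(s["force"],1))
# lamp right edge rows ~168-172
print(im[166:174,276:290].mean(2).round(0).astype(int))
a=cv2.imread("pics/t4.png").mean(2); k=800/165
ys=((np.arange(166-110,174-110)+.5)*k).astype(int); xs=((np.arange(239-150,253-150)+.5)*k).astype(int)
print(a[ys][:,xs].round(0).astype(int))
for c in("side",):
  capture(c)
  for t in("pointer","index_mark","lid_edge"):
    for r in tip_of(t,c)[:1]: print(c,t,np.round(r["position"],4),round(r["confidence"],2))
```

```text
10.5333 [ 0.5855 -0.0143  0.1911] 0.2914377693694145 [1.6 3.3 5.8]
10.5833 [ 0.5855 -0.0143  0.1911] 0.2951030017106261 [2.1 3.8 5. ]
10.6333 [ 0.5855 -0.0142  0.1911] 0.2924150022266492 [1.9 2.9 6.2]
10.6833 [ 0.5855 -0.0142  0.1911] 0.2944734890200506 [2.4 3.5 5.5]
[[161 146 112  94  79  12   4  94 126 122 120 120 119 117]
 [165 138  82  95  82  25   1  93 126 124 116 115 123 118]
 [165 138  84 101  82  21   0  98 123 119 122 118 117 120]
 [170 141  88  99  82  11  17  90 128 118 118 117 120 119]
 [125 116  93  92  59  10   0  95 129 120 116 119 122 120]
 [ 90  98  89  61  29   0  16 106 141 136 135 131 121 118]
 [ 96  80  61  30  13  18  58 123 153 146 147 148 145 134]
 [ 55  38  27  13   9  15 101 145 146 145 148 144 145 143]]
[[ 90  85 109 155 143  32  23  72  96  95  97  95  92  94]
 [ 84 111 146 169 136  47  16  50  90  99  97  93  93  92]
 [141 144 160 164 139  46  19  37  80  97  95  93  96  94]
 [168 164 156 167 134  24  23  60  96  98  92  96  91  96]
 [168 162 163 157 121  20   3  58  90  98  95  94  90  92]
 [129 126 130 109  66  10  11  58  88  95  95  96  92  97]
 [ 96  90  72  46   8  19  24  63  85  95  95  92  94  94]
 [ 78  64  45  21  27   9  11  51  89  97  95  95  94  93]]
side pointer [ 0.6367 -0.0553  0.1255] 0.62
side index_mark [ 0.5856 -0.0508  0.065 ] 0.41
side lid_edge [ 0.5827 -0.0489  0.0623] 0.72
```

The lamp edge has moved 36.8 px, about 107 mm. The pose is steady, the button is squeezed (opening 25.5 mm) and the lid is flat. Handing in.

```bash
python3 -c "
from rig import *
print(hand_in())"
```

```text
the job is handed in; nothing more can be done
None
```

I closed the lid, squeezed the lock button and drew the boom out to the red index. I handed the job in at about 10.8 s while still holding it there; no verdict came back.

**Lid:** I pushed it down until it stopped, at about 12 N. Later camera checks put its edge at z 0.062–0.067 m; fully closed is 0.063 m.

**Button and grip:** The fingers closed to about 25.5 mm on the head, against 26 mm with the button fully in.

**Boom:**

| Check | Result |
|---|---|
| Pointer to index, start picture (tick spacing agreed) | about 106.5 mm |
| Tool travel | 106.5 mm |
| Lamp shift in the top camera | about 107 mm |
| Network's pointer position at the end | y = -0.055 m |
| Index position from the start picture | y = -0.0535 m |

In the last readings the arm stood still to about 0.1 mm.

**Checks that failed or disagreed:**
- **Pointer and index not seen together:** the arm hid them from the top camera at the end, so the final match comes from travel and lamp shift. The network's index reports were then wrong, landing on other things.
- **Refused move:** one move was rejected for a missing "turn" value; nothing moved.
- **Bench items:** I saw no contact with the rider, the dish or the bystanders, but I did not measure their final positions.

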